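# Put the seasonings and spreads back where they live

### The arm

A 7-joint arm with a two-finger parallel gripper is mounted at the origin on a cart in front of the work surface, level with it; the furniture and walls round the work are solid. World frame = base frame: x ahead of the robot, y to its left, z up, the work surface at z = 0. Lengths are in m, angles in rad, forces in N, time in s.
With the tool pointing down it reaches from about 0.35 to 0.775 m from the base axis. Payload 3.1 kg.
Tool frame: the origin (TCP) lies midway between the tips of the shut fingers; the grasp point (between the pads) lies 19 mm behind it; z points along the fingers, y is the line along which they close (so a half turn about z gives the same grasp; the last joint's range is limited). The gripper opens to 85 mm and grips with 20 to 120 N. Pads are 22 mm wide; open, the fingers measure 114 mm over their backs; the gripper's body (76 mm by 85 mm) begins 54 mm behind the grasp point. The pads swing forward as they close: fully open they stand 13 mm farther back than shut.
Start: joints at [1.299, 0.311, 0.014, 1.512, -0.004, 1.319, -0.027], TCP at [0.125, -0.536, 0.231] pointing down, gripper open.
Joint ranges: [-2.7, 2.7], [-0.3, 1.91], [-1.27, 1.3], [0.12, 2.57], [-1.44, 4.58], [0.2, 2.03], [-3.05, 3.05]. Speed limits (rad/s): [2.79, 2.79, 3.14, 3.14, 3.14, 3.14, 3.14].

### API

Orientations are given as a unit quaternion [x, y, z, w].
In Python, from cell import observe, camera, sign_off gives the robot as it stands.
- The arm moves only by the tool play_rows, never from a script. Its argument "increments" is a list of rows, each an object of numbers: "x", "y", "z": the shift along the world's x, y, z each as a share of 600 mm, from -1 to 1; "ax", "ay", "az": the turn, a rotation vector about the world's x, y, z each as a share of 2 rad, from -1 to 1; "grip": the opening, from 0 (shut) to 1 (fully open). A call has 1 to 20 rows; each row shifts and turns the commanded pose from where the row before left it; what a row does not reach is not made up. A row lasts 1/8 s, in which the tool goes at most 62.5 mm and 10.7 degrees, less where a joint would pass 70% of its speed; a pose out of reach is approached as far as the arm can. A call with a number of a shift or a turn outside -1 to 1 is refused whole. A call with a gripper value outside its range is refused whole. The fingers move at their own pace and stop on an object; "squeeze" is the grip in N (left out, the last holds). Time passes only in rows, so rows that do not move let the fingers close. It gives the time, the measured TCP pose, the force, the opening and the grip force at its end, in the units of the state.
- observe(): the state, without advancing time (a new reading comes with each control period).
- camera(name): name is "scene" or "top" or "wrist"; returns a dict with "pixels" (400x640x3 uint8, red, green, blue), "fx", "fy", "cx", "cy" (pixels), "pose" (4x4, takes a point from camera to world coordinates). Camera axes: x right, y up, looking along -z (the intrinsics and any distortion apply to the point x, -y, -z); pixel columns grow to the right and rows downward; lengths in m; the calibration is good to about 2 mm. The wrist camera is an equidistant fisheye: a pixel r from the principal point sees the ray r / f radians off the axis. A picture is of the moment at which its call begins. There is no depth.
- sign_off(): hands the job in; it is judged then, once.
The state is a dict: "t": time; "joint_pos": joint angles; "qvel": joint speeds; "tau": joint torques, N m; "tool_pos": TCP position; "tcp_rot": TCP orientation; "ft_force": force on the tool from outside, world axes, zero at the start; "torque": the same for the moment, N m; "grip_width": finger opening in m; "grasp_force": force on a finger pad.
Only numpy, scipy, OpenCV 4.12 (cv2) and the standard library are available. Lean on these libraries where they do the work, as an engineer would, in place of code of your own. Each camera call takes 0.05 s, during which the arm holds its last target. There are 200 camera calls.

### The job

Tidy up after breakfast: put the two loose spice jars into the empty bays of the spice rack, the honey beside the jam in the wire caddy, and the salt mill and the pepper shaker into the wells of the dark cruet board, the mill in the wide well and the shaker in the narrow one. Set each down upright without dropping it, let go, and leave the spice jar and the jam jar that are already in place standing where they are.

Things in the scene. Friction and masses are not known exactly. Their poses are not given: they have to be found in the camera images.
- spice_jar_a: upright spice jar, clear glass with a paper label and a round ridged red cap with a printed top: 45 mm across, 106 mm tall; cylindrical grip at 85 to 106 mm (cap, 45 mm) and about 42 mm across on the body below. Origin: centre of its underside, z along its axis. Stands loose on the worktop; the two loose ones are interchangeable
- spice_jar_b: upright spice jar, clear glass with a paper label and a round ridged red cap with a printed top: 45 mm across, 106 mm tall; cylindrical grip at 85 to 106 mm (cap, 45 mm) and about 42 mm across on the body below. Origin: centre of its underside, z along its axis. Stands loose on the worktop; the two loose ones are interchangeable
- honey: honey jar, wider than the spice jars, with a black lid: 63 mm across, 94 mm tall; can be gripped at 40 to 80 mm height. Stands loose on the worktop. Origin: centre of its underside, z along its axis
- pepper: small grey and white pepper shaker with a pierced domed top: 44 mm across, top about 34 mm across, 90 mm tall; can be gripped at 40 to 70 mm height. Stands loose on the worktop. Origin: centre of its underside, z along its axis
- mill: tall turned wooden salt mill: 58 mm across at the foot, 150 mm tall with the small knob on top; its round head, 50 mm across, lies at 109 to 139 mm height (does not turn here) and is the place to grip it. The tallest thing in the working area: mug, jars and the rest there are under 120 mm. Stands loose on the worktop. Origin: centre of its underside, z along its axis
- spice_rack: fixed light wooden spice rack, 74 x 206 mm: three square bays, 60 x 60 mm inside, in a row along its own y axis, with centres at y = +65, 0 and -65 mm. Bay floors 8 mm above the worktop, long rails 38 mm, end panels 52 mm high. The middle bay is taken by a spice jar, the two outer ones are empty (gap between neighbouring jars about 20 mm: close the fingers along the rack's x axis). Origin: centre of its underside, on the worktop; z up
- jar_caddy: fixed chrome wire caddy on a metal floor, 90 x 178 mm: two square bays, 82 mm inside, centres at y = +43 mm (taken by the jam jar) and y = -43 mm (empty) on its own y axis. Floor 8 mm, top wire 42 mm, corner balls 48 mm above the worktop. Only about 20 mm will be left between honey and jam: close the fingers along the caddy's x axis. Origin: centre of its underside, on the worktop; z up
- cruet_board: fixed dark wooden board, 100 x 176 mm, 30 mm high, with two round wells 18 mm deep (floors 12 mm above the worktop): the wide one, 76 mm across, has its centre at y = -38 mm, the narrow one, 58 mm across, at y = +47 mm on its own y axis (some 34 mm left between mill and shaker: close the fingers along the board's x axis). Origin: centre of its underside, on the worktop; z up
- resident_spice: spice jar of the same shape as the loose ones (45 x 106 mm), already standing in the middle bay of the spice rack. Origin: centre of its underside
- resident_jam: jam jar with a pale lid, 68 mm across, 84 mm tall, already standing in one bay of the wire caddy. Origin: centre of its underside
Things that resemble listed ones, but are neither listed nor needed, are in the scene too. Leave any green, orange or turquoise look-alike of the spice_jar_b alone.

How it is judged:
By the outcome, as a careful person would: the job done as asked, in the order asked, and still so for the second after the job is handed in, with the robot touching nothing.
It also fails if it takes over 122 s, if anything falls off the work surface, if the arm or the gripper's body presses on something with over 40 N, if the wrist force passes 120 N, or if a joint passes its speed limit or range.

## Working session

There is one attempt and no reset: what is moved stays moved. The work goes in short steps, Python scripts to look and compute and a tool call to move; the robot and the scene stay as the last step left them, time stands still between calls to the robot, and variables do not carry over. Pictures are saved under pics/ and viewed, at most 16 in all, crops included, and the job is handed in when it is done.

Besides the shell and the picture viewer there is one more tool, called as name(argument=value, ...) on one line, values as JSON. play_rows: Moves the arm, as the interface text tells. Shift numbers are shares of 600 mm and turn numbers shares of 2 rad, none past 1 either way. Its arguments: {"type":"object","properties":{"increments":{"type":"array"},"squeeze":{"type":"number"}},"required":["increments"]}

```bash
ls; mkdir -p pics
python3 - <<'E'
from cell import observe,camera
import cv2,numpy as np
s=observe();print({k:np.round(v,3).tolist() for k,v in s.items()})
for n in("scene","top","wrist"):
    c=camera(n);cv2.imwrite(f"pics/{n}0.png",c["pixels"][...,::-1]);print(n,c["fx"],c["fy"],c["cx"],c["cy"],np.round(c["pose"],4).tolist(),[k for k in c])
E
```

```text
pics
{'t': 0.0, 'joint_pos': [1.299, 0.312, 0.014, 1.513, -0.004, 1.319, -0.027], 'qvel': [-0.001, 0.001, 0.0, 0.0, 0.001, 0.001, 0.002], 'tau': [-0.0, -37.991, 0.146, -23.059, 0.012, 0.014, 0.0], 'tool_pos': [0.125, -0.535, 0.23], 'tcp_rot': [0.993, 0.115, -0.0, -0.001], 'ft_force': [-0.669, 0.039, 0.565], 'torque': [-0.0, 0.007, -0.004], 'grasp_force': 0.0, 'grip_width': 0.085}
scene 434.0591202731466 434.0591202731466 319.94982685830774 203.92695764381932 [[-0.8724, 0.3303, -0.3603, 0.1224], [-0.4888, -0.5978, 0.6354, 0.6919], [-0.0055, 0.7304, 0.683, 0.7757], [0.0, 0.0, 0.0, 1.0]] ['pixels', 'fx', 'fy', 'cx', 'cy', 'pose']
top 479.73216457856677 479.73216457856677 320.0486946059539 191.8378516794436 [[0.0193, 0.9803, -0.1966, 0.2635], [-0.9998, 0.0193, -0.0018, 0.0314], [0.002, 0.1966, 0.9805, 1.2426], [0.0, 0.0, 0.0, 1.0]] ['pixels', 'fx', 'fy', 'cx', 'cy', 'pose']
wrist 309.70691628693146 309.70691628693146 321.3512773080341 197.79546629032163 [[0.2281, 0.9233, 0.309, 0.2054], [-0.9736, 0.2168, 0.0707, -0.5172], [-0.0017, -0.317, 0.9484, 0.373], [0.0, 0.0, 0.0, 1.0]] ['pixels', 'fx', 'fy', 'cx', 'cy', 'pose']
```

View pics/top0.png

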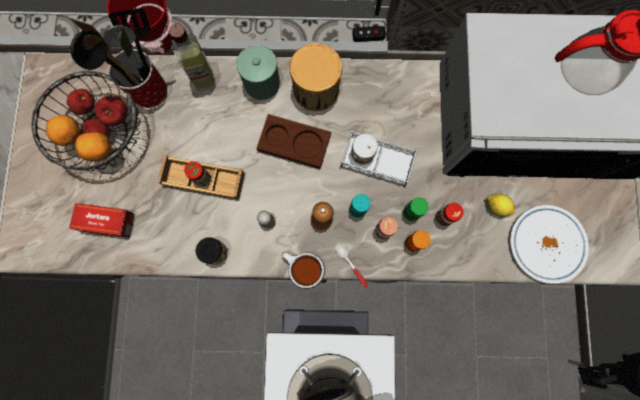

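View pics/scene0.png

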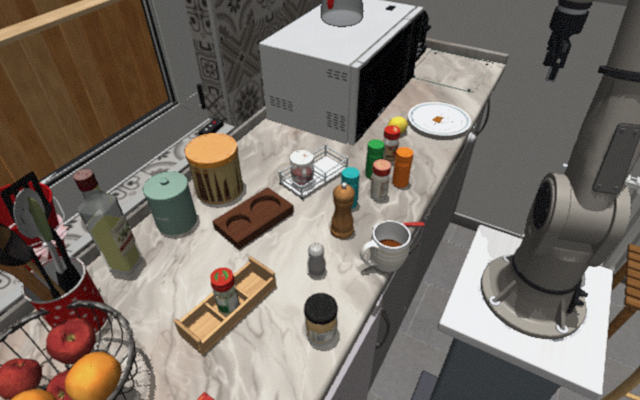

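The top view shows the rack (201,178), honey (210,251), pepper (265,219), mill (322,213), board (294,141) and caddy (378,158). Capped jars stand at turquoise (360,205), salmon or red (387,227), green (416,208), orange (418,241) and red (452,213). The candidates for the loose spice jars are (387,227) and (452,213), so I'll check both in an enlarged crop.

Run:
```python
import cv2,numpy as np
t=cv2.imread("pics/top0.png");s=cv2.imread("pics/scene0.png")
a=cv2.resize(t[180:260,340:480],None,fx=4,fy=4,interpolation=cv2.INTER_CUBIC)
b=cv2.resize(s[115:215,330:430],(280,280),interpolation=cv2.INTER_CUBIC)
c=cv2.resize(s[255:325,190:260],(280,280),interpolation=cv2.INTER_CUBIC)
im=np.zeros((600,560,3),np.uint8);im[:320]=a;im[320:,:280]=b;im[320:,280:]=c
cv2.imwrite("pics/c1.png",im)
r=lambda x0,y0,x1,y1,f,w,h:cv2.resize(t[y0:y1,x0:x1],(w,h),interpolation=cv2.INTER_CUBIC)
im=np.zeros((600,800,3),np.uint8)
im[:280,:400]=r(150,150,250,220,4,400,280)   # rack
im[:280,400:]=r(330,120,430,190,4,400,280)   # caddy
im[280:560,:400]=r(245,105,345,175,4,400,280) # board
im[280:560,400:]=r(245,185,345,255,4,400,280) # pepper mill
cv2.imwrite("pics/c2.png",im)
```

```text
(no output)
```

View pics/c1.png

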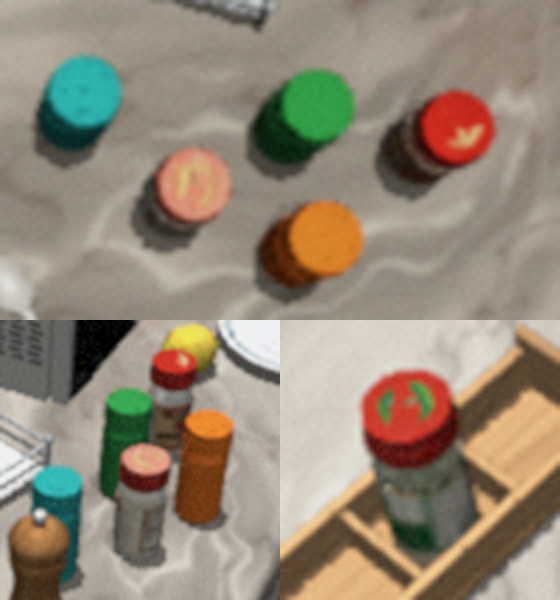

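View pics/c2.png

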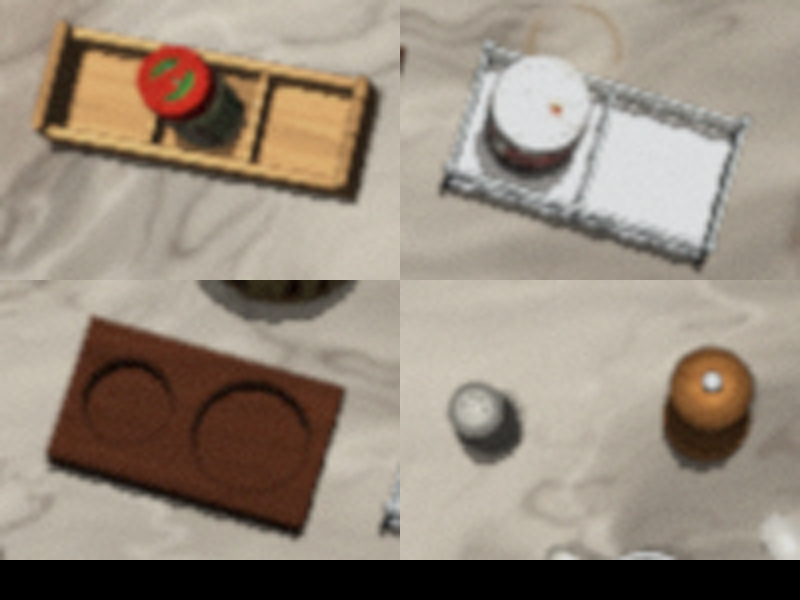

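The two clear-glass jars with ridged red caps and printed tops are at top pixels (388.7,226) and (454,212), and they match the description. The plain turquoise, green and orange ones are look-alikes. Next I'll triangulate.

```bash
cat > h.py <<'E'
import numpy as np,cv2,json
from cell import observe,camera
from scipy.optimize import least_squares
C={}
def cam(n,fn=None):
    c=camera(n); c["n"]=n
    if fn: cv2.imwrite(f"pics/{fn}.png",c["pixels"][...,::-1])
    return c
def ray(c,u,v):
    x=(u-c["cx"])/c["fx"];y=(v-c["cy"])/c["fy"]
    if c["n"]=="wrist":
        r=np.hypot(x,y);s=np.sin(r)/max(r,1e-9);d=np.array([x*s,-y*s,-np.cos(r)])
    else: d=np.array([x,-y,-1.])
    d=c["pose"][:3,:3]@d
    return c["pose"][:3,3],d/np.linalg.norm(d)
def onz(c,u,v,z):
    o,d=ray(c,u,v);return o+d*(z-o[2])/d[2]
def tri(*obs):
    A=np.zeros((3,3));b=np.zeros(3);L=[]
    for c,u,v in obs:
        o,d=ray(c,u,v);P=np.eye(3)-np.outer(d,d);A+=P;b+=P@o;L.append((P,o))
    p=np.linalg.solve(A,b);return p,[np.linalg.norm(P@(p-o))for P,o in L]
def proj(c,p):
    R=c["pose"][:3,:3];q=(np.atleast_2d(p)-c["pose"][:3,3])@R;x,y,z=q[:,0],-q[:,1],-q[:,2]
    if c["n"]=="wrist":
        r=np.hypot(x,y);th=np.arctan2(r,z);k=th/np.maximum(r,1e-9);return np.c_[c["cx"]+c["fx"]*x*k,c["cy"]+c["fy"]*y*k]
    return np.c_[c["cx"]+c["fx"]*x/z,c["cy"]+c["fy"]*y/z]
def circ(c,x,y,z,r):
    a=np.linspace(0,2*np.pi,40);return proj(c,np.c_[x+r*np.cos(a),y+r*np.sin(a),z+0*a])
def rect(c,X,Y,yaw,z,w,l,cx=0,cy=0):
    k=np.array([[-1,-1],[1,-1],[1,1],[-1,1],[-1,-1]])*[w/2,l/2]+[cx,cy]
    co,s=np.cos(yaw),np.sin(yaw);return proj(c,np.c_[X+k[:,0]*co-k[:,1]*s,Y+k[:,0]*s+k[:,1]*co,z+0*k[:,0]])
E
python3 - <<'E'
from h import *
t=cam("top");s=cam("scene")
for n,a,b in [("A",(388.7,226),(381.8,165)),("B",(454.2,211.8),(392.1,129.3)),("honey",(209,250),(320.5,303)),("mill",(323,210.3),(344,187)),("pep",(264.5,217),(316,246)),("jam",(365,146.5),(301.5,158)),("res",(193.5,170.5),(222,277))]:
    p,e=tri((t,*a),(s,*b));print(n,p.round(4),np.round(e,4))
def q(n,ox,oy,pts,z):
    P=[onz(t,ox+x/4,oy+y/4,z) for x,y in pts];print(n,[p[:2].round(4).tolist() for p in P])
q("rack",150,150,[(60,22),(371,80),(350,188),(36,128)],.052)
q("caddy",330-100,120,[(487,45),(742,122),(703,262),(446,187)],.048)
q("board",245,105-70,[(92,317),(345,388),(300,530),(50,458)],.03)
q("wells",245,105-70,[(129,402),(249,438)],.03)
E
```

```text
A [ 0.4114 -0.1321  0.1042] [0.0005 0.0005]
B [ 0.4483 -0.2887  0.1076] [0.0003 0.0003]
honey [0.3475 0.2942 0.0996] [0.0007 0.0007]
mill [0.4397 0.0252 0.139 ] [0.0014 0.0014]
pep [0.4303 0.1674 0.0858] [0.0001 0.0001]
jam [ 0.6125 -0.0766  0.0893] [0. 0.]
res [0.5369 0.3413 0.111 ] [0.0002 0.0002]
rack [[0.5896, 0.4336], [0.5552, 0.232], [0.4848, 0.2417], [0.5197, 0.443]]
caddy [[0.6657, -0.0459], [0.6169, -0.2111], [0.5238, -0.1844], [0.5698, -0.0202]]
board [[0.7147, 0.1763], [0.6686, 0.0071], [0.5713, 0.035], [0.6167, 0.1999]]
wells [[0.6561, 0.1495], [0.6329, 0.0697]]
```

play_rows(increments=[{"x": 0.0673, "y": 0.0514, "az": 0.0732, "grip": 1}, {"x": 0.0673, "y": 0.0514, "az": 0.0732}, {"x": 0.0673, "y": 0.0514, "az": 0.0732}, {"x": 0.0673, "y": 0.0514, "az": 0.0732}, {"x": 0.0673, "y": 0.0514, "az": 0.0732}, {"x": 0.0673, "y": 0.0514, "az": 0.0732}, {"x": 0.0673, "y": 0.0514, "az": 0.0732}, {"x": 0.0673, "y": 0.0514, "az": 0.0732}, {"x": 0}], squeeze=40)

```text
schema error: expected keys x, y, z, ax, ay, az, grip
```

play_rows(increments=[{"x": 0.0673, "y": 0.0514, "z": 0, "ax": 0, "ay": 0, "az": 0.0732, "grip": 1}, {"x": 0.0673, "y": 0.0514, "z": 0, "ax": 0, "ay": 0, "az": 0.0732, "grip": 1}, {"x": 0.0673, "y": 0.0514, "z": 0, "ax": 0, "ay": 0, "az": 0.0732, "grip": 1}, {"x": 0.0673, "y": 0.0514, "z": 0, "ax": 0, "ay": 0, "az": 0.0732, "grip": 1}, {"x": 0.0673, "y": 0.0514, "z": 0, "ax": 0, "ay": 0, "az": 0.0732, "grip": 1}, {"x": 0.0673, "y": 0.0514, "z": 0, "ax": 0, "ay": 0, "az": 0.0732, "grip": 1}, {"x": 0.0673, "y": 0.0514, "z": 0, "ax": 0, "ay": 0, "az": 0.0732, "grip": 1}, {"x": 0.0673, "y": 0.0514, "z": 0, "ax": 0, "ay": 0, "az": 0.0732, "grip": 1}, {"x": 0, "y": 0, "z": 0, "ax": 0, "ay": 0, "az": 0, "grip": 1}], squeeze=40)

```text
t: 1.38
tool_pos: [0.4523, -0.2836, 0.2313]
tcp_rot: [0.761, 0.649, 0.002, -0.0]
ft_force: [-0.0, -0.4, 1.1]
grip_width: 0.0851
grasp_force: 0.0
```

```bash
cat >> h.py <<'E'
OBJ={"A":(.4114,-.1321,.106,.0225),"B":(.4483,-.2887,.106,.0225),"honey":(.3475,.2942,.094,.0315),"mill":(.4397,.0252,.139,.025),"pep":(.4303,.1674,.085,.017)}
def overlay(c,fn):
    im=np.ascontiguousarray(c["pixels"][...,::-1])
    L=[circ(c,*v)for v in OBJ.values()]+[circ(c,v[0],v[1],.0,v[3]) for v in OBJ.values()]
    d=np.radians
    L+=[rect(c,.5373,.3376,d(-9.7),.052,.074,.206),rect(c,.594,-.1154,d(-16.05),.048,.09,.178),rect(c,.6428,.1046,d(-15.2),.03,.1,.176),circ(c,.6552,.150,.03,.029),circ(c,.6328,.0679,.03,.038)]
    for p in L: cv2.polylines(im,[np.int32(p*16)],False,(255,0,255),1,cv2.LINE_AA,4)
    cv2.imwrite(f"pics/{fn}.png",im)
E
python3 - <<'E'
from h import *
s=observe();print(s["t"],s["tool_pos"].round(4) if hasattr(s["tool_pos"],'round') else s["tool_pos"],np.round(s["joint_pos"],2),np.round(s["ft_force"],2),s["tcp_rot"])
overlay(cam("wrist"),"w1")
E
```

```text
1.375 [ 0.4523 -0.2836  0.2313] [ 0.84  0.3  -0.39  1.54  0.11  1.32  0.27] [-0.05 -0.4   1.15] [ 7.61152054e-01  6.48570028e-01  2.07997364e-03 -3.78672983e-04]
```

View pics/w1.png

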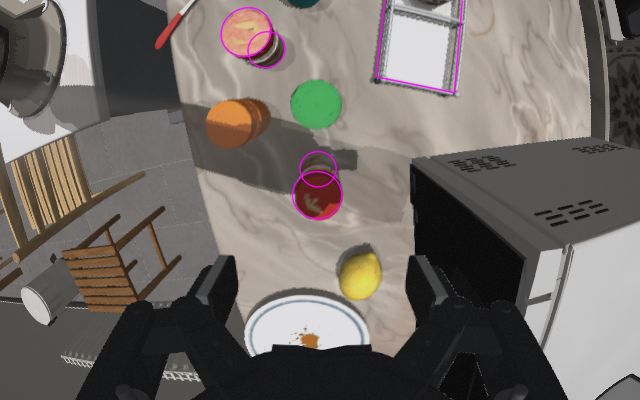

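The overlay fits: B's cap is at (318,197), A's at (246,33), and the caddy outline lines up. Now I'll check the clearance to the microwave.

Run:
```python
from h import *
s=observe();print(s["t"],s["tool_pos"].round(4),np.round(s["qvel"],3))
t=cam("top");sc=cam("scene");w=cam("wrist")
print(tri((t,470.5,137.5),(sc,348,71),(w,530,240)), tri((t,470.5,137.5),(sc,348,71)))
print(onz(t,443,176,0),onz(w,413,165,.1),onz(w,530,240,.25))
```

```text
1.425 [ 0.4498 -0.2866  0.2311] [ 0.04  -0.011  0.067  0.014  0.025  0.006 -0.001]
(array([ 0.58891245, -0.30092064,  0.23376731]), [np.float64(0.00796502045033818), np.float64(0.008351850653700076), np.float64(0.014133674099440578)]) (array([ 0.59076591, -0.29138715,  0.24407271]), [np.float64(0.00016867857600529705), np.float64(0.0001686785760051607)])
[ 5.62074348e-01 -2.92598603e-01  2.22044605e-16] [ 0.53591742 -0.28318829  0.1       ] [ 0.56039464 -0.29290852  0.25      ]
```

play_rows(increments=[{"x": 0, "y": 0, "z": -0.0658, "ax": 0, "ay": 0, "az": 0, "grip": 1}, {"x": 0, "y": 0, "z": -0.0658, "ax": 0, "ay": 0, "az": 0, "grip": 1}, {"x": 0, "y": 0, "z": -0.0658, "ax": 0, "ay": 0, "az": 0, "grip": 1}, {"x": 0, "y": 0, "z": -0.0658, "ax": 0, "ay": 0, "az": 0, "grip": 1}, {"x": 0, "y": 0, "z": 0, "ax": 0, "ay": 0, "az": 0, "grip": 1}, {"x": 0, "y": 0, "z": 0, "ax": 0, "ay": 0, "az": 0, "grip": 1}, {"x": 0, "y": 0, "z": 0, "ax": 0, "ay": 0, "az": 0, "grip": 0}, {"x": 0, "y": 0, "z": 0, "ax": 0, "ay": 0, "az": 0, "grip": 0}, {"x": 0, "y": 0, "z": 0, "ax": 0, "ay": 0, "az": 0, "grip": 0}, {"x": 0, "y": 0, "z": 0, "ax": 0, "ay": 0, "az": 0, "grip": 0}, {"x": 0, "y": 0, "z": 0, "ax": 0, "ay": 0, "az": 0, "grip": 0}, {"x": 0, "y": 0, "z": 0, "ax": 0, "ay": 0, "az": 0, "grip": 0}], squeeze=40)

```text
t: 3.08
tool_pos: [0.4493, -0.2895, 0.0748]
tcp_rot: [0.765, 0.645, 0.0, 0.001]
ft_force: [-0.5, -0.8, 6.2]
grip_width: 0.0435
grasp_force: 41.0
```

Run:
```python
from h import *
t=cam("top");w=cam("wrist")
im=np.zeros((400,800,3),np.uint8);im[:,:400]=w["pixels"][:,130:530,::-1];im[:,400:]=cv2.resize(t["pixels"][150:250,380:480,::-1],(400,400))
cv2.imwrite("pics/g1.png",im)
```

```text
(no output)
```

View pics/g1.png

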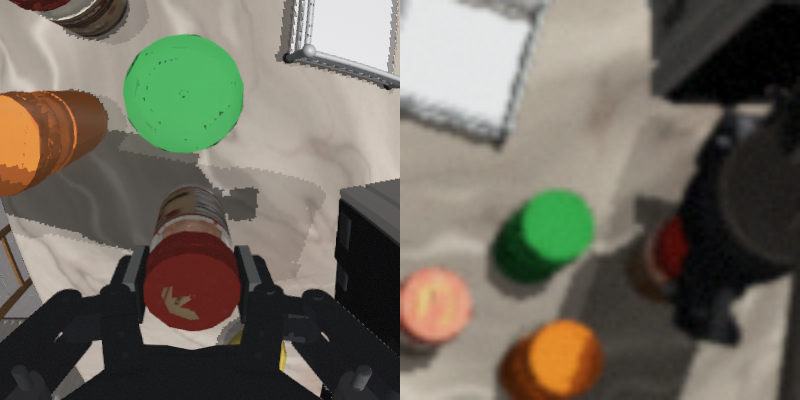

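Run:
```python
from h import *
t=cam("top");sc=cam("scene");w=cam("wrist")
for a,b in [((93,146),(93,374)),((110,110),(68,340)),((138,120),(145,355)),((125,68),(50,262))]: print(tri((t,*a),(sc,*b)))
s=observe();cp=w["pose"][:3,3]-s["tool_pos"];print(cp)
R=cp;print("rim z.1",onz(t,138,120,.1),"base",onz(t,152,140,0))
```

```text
(array([0.59403235, 0.59172575, 0.11181287]), [np.float64(0.00033674830344525937), np.float64(0.00033674830344525264)])
(array([0.69461622, 0.56845287, 0.09373297]), [np.float64(0.000402569794781016), np.float64(0.0004025697947811866)])
(array([ 6.62602893e-01,  5.11062742e-01, -2.52853375e-04]), [np.float64(0.04063093598141911), np.float64(0.0406309359814191)])
(array([0.76607967, 0.50128335, 0.1896879 ]), [np.float64(0.0029558239361202024), np.float64(0.0029558239361199804)])
[0.01396889 0.08032964 0.14256787]
rim z.1 [0.66693819 0.49246046 0.1       ] base [0.64635492 0.4897548  0.        ]
```

play_rows(increments=[{"x": 0, "y": 0, "z": 0.0708, "ax": 0, "ay": 0, "az": 0, "grip": 0}, {"x": 0, "y": 0, "z": 0.0708, "ax": 0, "ay": 0, "az": 0, "grip": 0}, {"x": 0, "y": 0, "z": 0.0708, "ax": 0, "ay": 0, "az": 0, "grip": 0}, {"x": 0, "y": 0, "z": 0.0708, "ax": 0, "ay": 0, "az": 0, "grip": 0}, {"x": 0.0118, "y": 0.0823, "z": 0, "ax": 0, "ay": 0, "az": 0, "grip": 0}, {"x": 0.0118, "y": 0.0823, "z": 0, "ax": 0, "ay": 0, "az": 0, "grip": 0}, {"x": 0.0118, "y": 0.0823, "z": 0, "ax": 0, "ay": 0, "az": 0, "grip": 0}, {"x": 0.0118, "y": 0.0823, "z": 0, "ax": 0, "ay": 0, "az": 0, "grip": 0}, {"x": 0.0118, "y": 0.0823, "z": 0, "ax": 0, "ay": 0, "az": 0, "grip": 0}, {"x": 0.0118, "y": 0.0823, "z": 0, "ax": 0, "ay": 0, "az": 0, "grip": 0}, {"x": 0.0118, "y": 0.0823, "z": 0, "ax": 0, "ay": 0, "az": 0, "grip": 0}, {"x": 0.0118, "y": 0.0823, "z": 0, "ax": 0, "ay": 0, "az": 0, "grip": 0}, {"x": 0.0118, "y": 0.0823, "z": 0, "ax": 0, "ay": 0, "az": 0, "grip": 0}, {"x": 0.0118, "y": 0.0823, "z": 0, "ax": 0, "ay": 0, "az": 0, "grip": 0}, {"x": 0.0118, "y": 0.0823, "z": 0, "ax": 0, "ay": 0, "az": 0, "grip": 0}, {"x": 0.0118, "y": 0.0823, "z": 0, "ax": 0, "ay": 0, "az": 0, "grip": 0}, {"x": 0.0118, "y": 0.0823, "z": 0, "ax": 0, "ay": 0, "az": 0, "grip": 0}, {"x": 0.0118, "y": 0.0823, "z": 0, "ax": 0, "ay": 0, "az": 0, "grip": 0}, {"x": 0, "y": 0, "z": 0, "ax": 0, "ay": 0, "az": 0, "grip": 0}, {"x": 0, "y": 0, "z": 0, "ax": 0, "ay": 0, "az": 0, "grip": 0}], squeeze=50)

```text
t: 5.82
tool_pos: [0.5474, 0.4018, 0.2424]
tcp_rot: [0.764, 0.645, -0.001, 0.001]
ft_force: [-0.3, -0.6, -0.7]
grip_width: 0.0432
grasp_force: 51.2
```

Run:
```python
from h import *
w=cam("wrist");s=observe();q=s["tcp_rot"];print(s["tool_pos"].round(4),np.degrees(2*np.arctan2(q[1],q[0])),s["ft_force"].round(1),s["joint_pos"].round(2))
overlay(w,"w2")
```

```text
[0.5481 0.4009 0.243 ] 80.18538791037467 [ 0.4 -0.5 -1. ] [-0.34  0.66 -0.63  1.05  0.37  1.54 -1.05]
```

View pics/w2.png

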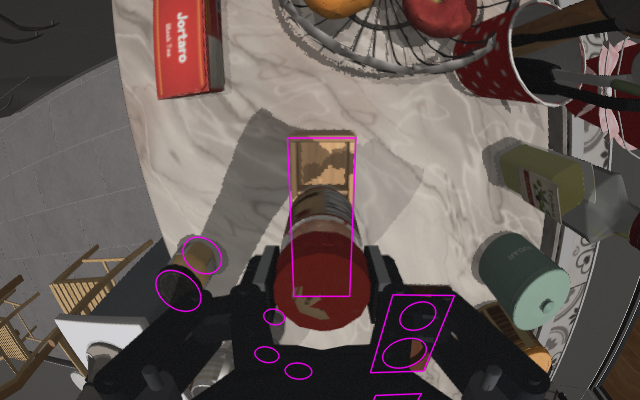

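The rack outline fits to within about 2 mm (panel at (323,133)), so I'll lower.

play_rows(increments=[{"x": 0, "y": 0, "z": -0.0583, "ax": 0, "ay": 0, "az": 0, "grip": 0}, {"x": 0, "y": 0, "z": -0.0583, "ax": 0, "ay": 0, "az": 0, "grip": 0}, {"x": 0, "y": 0, "z": -0.0583, "ax": 0, "ay": 0, "az": 0, "grip": 0}, {"x": 0, "y": 0, "z": -0.0583, "ax": 0, "ay": 0, "az": 0, "grip": 0}, {"x": 0, "y": 0, "z": -0.015, "ax": 0, "ay": 0, "az": 0, "grip": 0}, {"x": 0, "y": 0, "z": -0.015, "ax": 0, "ay": 0, "az": 0, "grip": 0}, {"x": 0, "y": 0, "z": 0, "ax": 0, "ay": 0, "az": 0, "grip": 0}, {"x": 0, "y": 0, "z": 0, "ax": 0, "ay": 0, "az": 0, "grip": 0}], squeeze=50)

```text
t: 6.88
tool_pos: [0.5481, 0.403, 0.0868]
tcp_rot: [0.765, 0.645, 0.001, 0.0]
ft_force: [0.9, -0.3, -0.5]
grip_width: 0.0434
grasp_force: 51.2
```

play_rows(increments=[{"x": 0, "y": 0, "z": -0.003, "ax": 0, "ay": 0, "az": 0, "grip": 0}, {"x": 0, "y": 0, "z": -0.003, "ax": 0, "ay": 0, "az": 0, "grip": 0}, {"x": 0, "y": 0, "z": 0, "ax": 0, "ay": 0, "az": 0, "grip": 0}], squeeze=50)

```text
t: 7.25
tool_pos: [0.5478, 0.4031, 0.083]
tcp_rot: [0.764, 0.645, 0.001, -0.0]
ft_force: [-0.5, 0.1, 4.0]
grip_width: 0.0434
grasp_force: 51.7
```

play_rows(increments=[{"x": 0, "y": 0, "z": 0, "ax": 0, "ay": 0, "az": 0, "grip": 1}, {"x": 0, "y": 0, "z": 0, "ax": 0, "ay": 0, "az": 0, "grip": 1}, {"x": 0, "y": 0, "z": 0, "ax": 0, "ay": 0, "az": 0, "grip": 1}, {"x": 0, "y": 0, "z": 0, "ax": 0, "ay": 0, "az": 0, "grip": 1}, {"x": 0, "y": 0, "z": 0.0889, "ax": 0, "ay": 0, "az": 0, "grip": 1}, {"x": 0, "y": 0, "z": 0.0889, "ax": 0, "ay": 0, "az": 0, "grip": 1}, {"x": 0, "y": 0, "z": 0.0889, "ax": 0, "ay": 0, "az": 0, "grip": 1}, {"x": -0.0228, "y": -0.0892, "z": 0, "ax": 0, "ay": 0, "az": 0, "grip": 1}, {"x": -0.0228, "y": -0.0892, "z": 0, "ax": 0, "ay": 0, "az": 0, "grip": 1}, {"x": -0.0228, "y": -0.0892, "z": 0, "ax": 0, "ay": 0, "az": 0, "grip": 1}, {"x": -0.0228, "y": -0.0892, "z": 0, "ax": 0, "ay": 0, "az": 0, "grip": 1}, {"x": -0.0228, "y": -0.0892, "z": 0, "ax": 0, "ay": 0, "az": 0, "grip": 1}, {"x": -0.0228, "y": -0.0892, "z": 0, "ax": 0, "ay": 0, "az": 0, "grip": 1}, {"x": -0.0228, "y": -0.0892, "z": 0, "ax": 0, "ay": 0, "az": 0, "grip": 1}, {"x": -0.0228, "y": -0.0892, "z": 0, "ax": 0, "ay": 0, "az": 0, "grip": 1}, {"x": -0.0228, "y": -0.0892, "z": 0, "ax": 0, "ay": 0, "az": 0, "grip": 1}, {"x": -0.0228, "y": -0.0892, "z": 0, "ax": 0, "ay": 0, "az": 0, "grip": 1}, {"x": 0, "y": 0, "z": 0, "ax": 0, "ay": 0, "az": 0, "grip": 1}, {"x": 0, "y": 0, "z": 0, "ax": 0, "ay": 0, "az": 0, "grip": 1}], squeeze=50)

```text
t: 9.62
tool_pos: [0.4108, -0.132, 0.2419]
tcp_rot: [0.764, 0.645, 0.0, -0.0]
ft_force: [-0.4, 0.1, -0.4]
grip_width: 0.0852
grasp_force: 0.0
```

Run:
```python
from h import *
t=cam("top");s=observe();q=s["tcp_rot"];print(s["t"],s["tool_pos"].round(4),np.degrees(2*np.arctan2(q[1],q[0])))
sc=cam("scene")
im=np.zeros((400,800,3),np.uint8);im[:,:400]=cv2.resize(t["pixels"][130:230,140:240,::-1],(400,400));im[:,400:]=cv2.resize(sc["pixels"][230:360,150:280,::-1],(400,400))
cv2.imwrite("pics/r1.png",im)
```

```text
9.675 [ 0.4111 -0.1312  0.2419] 80.40443652665272
```

View pics/r1.png

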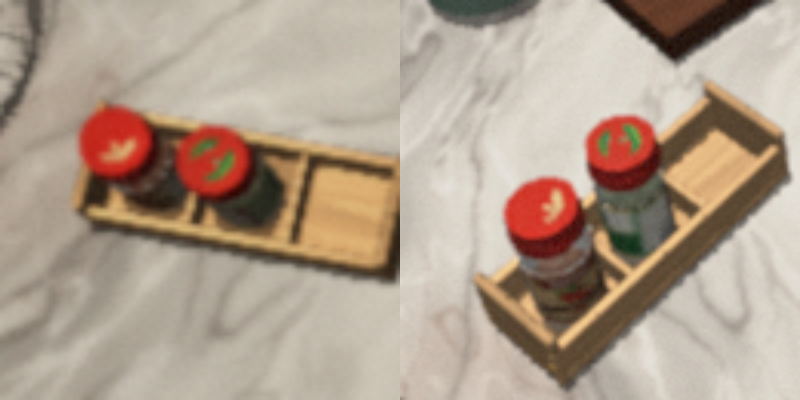

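The first jar stands upright in the left bay, with its cap at (117,143) beside the resident's at (213,161). Next is jar A.

play_rows(increments=[{"x": 0, "y": 0, "z": -0.0696, "ax": 0, "ay": 0, "az": 0, "grip": 1}, {"x": 0, "y": 0, "z": -0.0696, "ax": 0, "ay": 0, "az": 0, "grip": 1}, {"x": 0, "y": 0, "z": -0.0696, "ax": 0, "ay": 0, "az": 0, "grip": 1}, {"x": 0, "y": 0, "z": -0.0696, "ax": 0, "ay": 0, "az": 0, "grip": 1}, {"x": 0, "y": 0, "z": 0, "ax": 0, "ay": 0, "az": 0, "grip": 1}, {"x": 0, "y": 0, "z": 0, "ax": 0, "ay": 0, "az": 0, "grip": 1}, {"x": 0, "y": 0, "z": 0, "ax": 0, "ay": 0, "az": 0, "grip": 0}, {"x": 0, "y": 0, "z": 0, "ax": 0, "ay": 0, "az": 0, "grip": 0}, {"x": 0, "y": 0, "z": 0, "ax": 0, "ay": 0, "az": 0, "grip": 0}, {"x": 0, "y": 0, "z": 0, "ax": 0, "ay": 0, "az": 0, "grip": 0}, {"x": 0, "y": 0, "z": 0, "ax": 0, "ay": 0, "az": 0, "grip": 0}, {"x": 0, "y": 0, "z": 0, "ax": 0, "ay": 0, "az": 0, "grip": 0}], squeeze=50)

```text
t: 11.22
tool_pos: [0.4116, -0.1331, 0.0761]
tcp_rot: [0.765, 0.645, 0.0, 0.001]
ft_force: [-1.6, 0.4, 5.3]
grip_width: 0.0434
grasp_force: 50.0
```

play_rows(increments=[{"x": 0, "y": 0, "z": 0.0771, "ax": 0, "ay": 0, "az": 0, "grip": 0}, {"x": 0, "y": 0, "z": 0.0771, "ax": 0, "ay": 0, "az": 0, "grip": 0}, {"x": 0, "y": 0, "z": 0.0771, "ax": 0, "ay": 0, "az": 0, "grip": 0}, {"x": 0, "y": 0, "z": 0.0771, "ax": 0, "ay": 0, "az": 0, "grip": 0}, {"x": 0.0213, "y": 0.0754, "z": 0, "ax": 0, "ay": 0, "az": 0, "grip": 0}, {"x": 0.0213, "y": 0.0754, "z": 0, "ax": 0, "ay": 0, "az": 0, "grip": 0}, {"x": 0.0213, "y": 0.0754, "z": 0, "ax": 0, "ay": 0, "az": 0, "grip": 0}, {"x": 0.0213, "y": 0.0754, "z": 0, "ax": 0, "ay": 0, "az": 0, "grip": 0}, {"x": 0.0213, "y": 0.0754, "z": 0, "ax": 0, "ay": 0, "az": 0, "grip": 0}, {"x": 0.0213, "y": 0.0754, "z": 0, "ax": 0, "ay": 0, "az": 0, "grip": 0}, {"x": 0.0213, "y": 0.0754, "z": 0, "ax": 0, "ay": 0, "az": 0, "grip": 0}, {"x": 0.0213, "y": 0.0754, "z": 0, "ax": 0, "ay": 0, "az": 0, "grip": 0}, {"x": 0.0213, "y": 0.0754, "z": 0, "ax": 0, "ay": 0, "az": 0, "grip": 0}, {"x": 0, "y": 0, "z": 0, "ax": 0, "ay": 0, "az": 0, "grip": 0}, {"x": 0, "y": 0, "z": 0, "ax": 0, "ay": 0, "az": 0, "grip": 0}], squeeze=50)

```text
t: 13.1
tool_pos: [0.5256, 0.2737, 0.2594]
tcp_rot: [0.765, 0.645, -0.001, 0.0]
ft_force: [0.6, -1.1, -1.4]
grip_width: 0.0432
grasp_force: 51.6
```

play_rows(increments=[{"x": 0, "y": 0, "z": -0.0647, "ax": 0, "ay": 0, "az": 0, "grip": 0}, {"x": 0, "y": 0, "z": -0.0647, "ax": 0, "ay": 0, "az": 0, "grip": 0}, {"x": 0, "y": 0, "z": -0.0647, "ax": 0, "ay": 0, "az": 0, "grip": 0}, {"x": 0, "y": 0, "z": -0.0647, "ax": 0, "ay": 0, "az": 0, "grip": 0}, {"x": 0, "y": 0, "z": -0.0143, "ax": 0, "ay": 0, "az": 0, "grip": 0}, {"x": 0, "y": 0, "z": -0.0143, "ax": 0, "ay": 0, "az": 0, "grip": 0}, {"x": 0, "y": 0, "z": -0.0025, "ax": 0, "ay": 0, "az": 0, "grip": 0}, {"x": 0, "y": 0, "z": -0.0025, "ax": 0, "ay": 0, "az": 0, "grip": 0}, {"x": 0, "y": 0, "z": 0, "ax": 0, "ay": 0, "az": 0, "grip": 0}, {"x": 0, "y": 0, "z": 0, "ax": 0, "ay": 0, "az": 0, "grip": 0}], squeeze=50)

```text
t: 14.35
tool_pos: [0.5259, 0.2747, 0.0848]
tcp_rot: [0.764, 0.645, 0.0, 0.0]
ft_force: [0.8, 0.4, -1.9]
grip_width: 0.0432
grasp_force: 51.6
```

play_rows(increments=[{"x": 0, "y": 0, "z": -0.0025, "ax": 0, "ay": 0, "az": 0, "grip": 0}, {"x": 0, "y": 0, "z": 0, "ax": 0, "ay": 0, "az": 0, "grip": 0}], squeeze=50)

```text
t: 14.6
tool_pos: [0.526, 0.2751, 0.0842]
tcp_rot: [0.764, 0.645, 0.001, 0.0]
ft_force: [-1.5, -0.4, 5.3]
grip_width: 0.0433
grasp_force: 52.1
```

play_rows(increments=[{"x": 0, "y": 0, "z": 0, "ax": 0, "ay": 0, "az": 0, "grip": 1}, {"x": 0, "y": 0, "z": 0, "ax": 0, "ay": 0, "az": 0, "grip": 1}, {"x": 0, "y": 0, "z": 0, "ax": 0, "ay": 0, "az": 0, "grip": 1}, {"x": 0, "y": 0, "z": 0, "ax": 0, "ay": 0, "az": 0, "grip": 1}, {"x": 0, "y": 0, "z": 0.0889, "ax": 0, "ay": 0, "az": 0, "grip": 1}, {"x": 0, "y": 0, "z": 0.0889, "ax": 0, "ay": 0, "az": 0, "grip": 1}, {"x": 0, "y": 0, "z": 0.0889, "ax": 0, "ay": 0, "az": 0, "grip": 1}, {"x": -0.0744, "y": 0.008, "z": 0, "ax": 0, "ay": 0, "az": -0.0139, "grip": 1}, {"x": -0.0744, "y": 0.008, "z": 0, "ax": 0, "ay": 0, "az": -0.0139, "grip": 1}, {"x": -0.0744, "y": 0.008, "z": 0, "ax": 0, "ay": 0, "az": -0.0139, "grip": 1}, {"x": -0.0744, "y": 0.008, "z": 0, "ax": 0, "ay": 0, "az": -0.0139, "grip": 1}, {"x": 0, "y": 0, "z": 0, "ax": 0, "ay": 0, "az": 0, "grip": 1}, {"x": 0, "y": 0, "z": 0, "ax": 0, "ay": 0, "az": 0, "grip": 1}], squeeze=50)

```text
t: 16.23
tool_pos: [0.3478, 0.2934, 0.2431]
tcp_rot: [0.799, 0.601, 0.001, 0.001]
ft_force: [-0.3, -0.5, -0.2]
grip_width: 0.0854
grasp_force: 0.0
```

Run:
```python
from h import *
w=cam("wrist");s=observe();q=s["tcp_rot"];print(s["tool_pos"].round(4),np.degrees(2*np.arctan2(q[1],q[0])),s["joint_pos"].round(2))
overlay(w,"w3");im=cv2.imread("pics/w3.png");t=cam("top");o=np.zeros((400,800,3),np.uint8)
o[:,:400]=im[:,120:520];o[:,400:]=cv2.resize(t["pixels"][130:230,150:250,::-1],(400,400));cv2.imwrite("pics/w3b.png",o)
```

```text
[0.3483 0.2932 0.243 ] 73.82496295454378 [-0.03  0.18 -0.81  1.71  0.13  1.31 -1.15]
```

View pics/w3b.png

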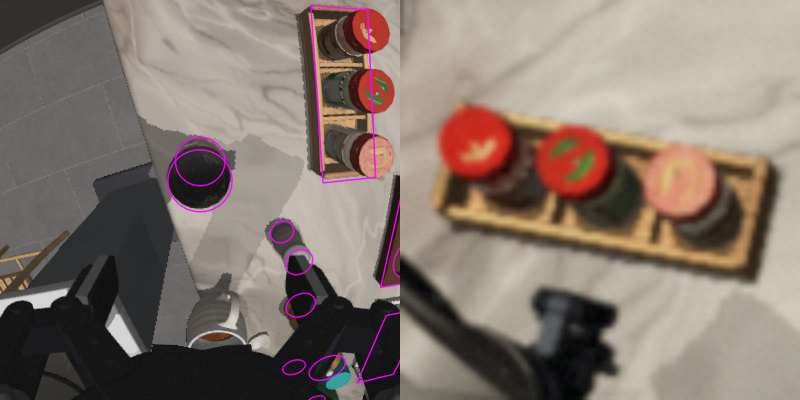

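All three rack jars stand upright, and the honey overlay at (200,180) is good. I'll grasp the honey.

play_rows(increments=[{"x": 0, "y": 0.0013, "z": -0.0673, "ax": 0, "ay": 0, "az": 0, "grip": 1}, {"x": 0, "y": 0, "z": -0.0673, "ax": 0, "ay": 0, "az": 0, "grip": 1}, {"x": 0, "y": 0, "z": -0.0673, "ax": 0, "ay": 0, "az": 0, "grip": 1}, {"x": 0, "y": 0, "z": -0.0673, "ax": 0, "ay": 0, "az": 0, "grip": 1}, {"x": 0, "y": 0, "z": -0.0673, "ax": 0, "ay": 0, "az": 0, "grip": 1}, {"x": 0, "y": 0, "z": 0, "ax": 0, "ay": 0, "az": 0, "grip": 1}, {"x": 0, "y": 0, "z": 0, "ax": 0, "ay": 0, "az": 0, "grip": 1}, {"x": 0, "y": 0, "z": 0, "ax": 0, "ay": 0, "az": 0, "grip": 0}, {"x": 0, "y": 0, "z": 0, "ax": 0, "ay": 0, "az": 0, "grip": 0}, {"x": 0, "y": 0, "z": 0, "ax": 0, "ay": 0, "az": 0, "grip": 0}, {"x": 0, "y": 0, "z": 0, "ax": 0, "ay": 0, "az": 0, "grip": 0}, {"x": 0, "y": 0, "z": 0, "ax": 0, "ay": 0, "az": 0, "grip": 0}], squeeze=50)

```text
t: 17.82
tool_pos: [0.3474, 0.296, 0.043]
tcp_rot: [0.799, 0.601, 0.002, -0.0]
ft_force: [-2.7, 0.6, 6.3]
grip_width: 0.0617
grasp_force: 52.6
```

play_rows(increments=[{"x": 0, "y": 0, "z": 0.0708, "ax": 0, "ay": 0, "az": 0, "grip": 0}, {"x": 0, "y": 0, "z": 0.0708, "ax": 0, "ay": 0, "az": 0, "grip": 0}, {"x": 0, "y": 0, "z": 0.0708, "ax": 0, "ay": 0, "az": 0, "grip": 0}, {"x": 0, "y": 0, "z": 0.0708, "ax": 0, "ay": 0, "az": 0, "grip": 0}, {"x": 0.0391, "y": -0.0753, "z": 0, "ax": 0, "ay": 0, "az": 0, "grip": 0}, {"x": 0.0391, "y": -0.0753, "z": 0, "ax": 0, "ay": 0, "az": 0, "grip": 0}, {"x": 0.0391, "y": -0.0753, "z": 0, "ax": 0, "ay": 0, "az": 0, "grip": 0}, {"x": 0.0391, "y": -0.0753, "z": 0, "ax": 0, "ay": 0, "az": 0, "grip": 0}, {"x": 0.0391, "y": -0.0753, "z": 0, "ax": 0, "ay": 0, "az": 0, "grip": 0}, {"x": 0.0391, "y": -0.0753, "z": 0, "ax": 0, "ay": 0, "az": 0, "grip": 0}, {"x": 0.0391, "y": -0.0753, "z": 0, "ax": 0, "ay": 0, "az": 0, "grip": 0}, {"x": 0.0391, "y": -0.0753, "z": 0, "ax": 0, "ay": 0, "az": 0, "grip": 0}, {"x": 0.0391, "y": -0.0753, "z": 0, "ax": 0, "ay": 0, "az": 0, "grip": 0}, {"x": 0.0391, "y": -0.0753, "z": 0, "ax": 0, "ay": 0, "az": 0, "grip": 0}, {"x": 0, "y": 0, "z": 0, "ax": 0, "ay": 0, "az": 0, "grip": 0}, {"x": 0, "y": 0, "z": 0, "ax": 0, "ay": 0, "az": 0, "grip": 0}], squeeze=50)

```text
t: 19.82
tool_pos: [0.5812, -0.1567, 0.2106]
tcp_rot: [0.799, 0.601, 0.0, -0.001]
ft_force: [0.4, 0.5, -3.1]
grip_width: 0.0616
grasp_force: 56.6
```

Run:
```python
from h import *
w=cam("wrist");s=observe();q=s["tcp_rot"];print(s["tool_pos"].round(4),np.degrees(2*np.arctan2(q[1],q[0])))
overlay(w,"w4");im=cv2.imread("pics/w4.png");t=cam("top");o=np.zeros((400,800,3),np.uint8)
overlay(t,"t4");im2=cv2.imread("pics/t4.png")
o[:,:400]=im[:,120:520];o[:,400:]=cv2.resize(im2[100:200,320:420],(400,400),interpolation=cv2.INTER_CUBIC);cv2.imwrite("pics/w4b.png",o)
```

```text
[ 0.5813 -0.1556  0.2109] 74.01279462049374
```

View pics/w4b.png

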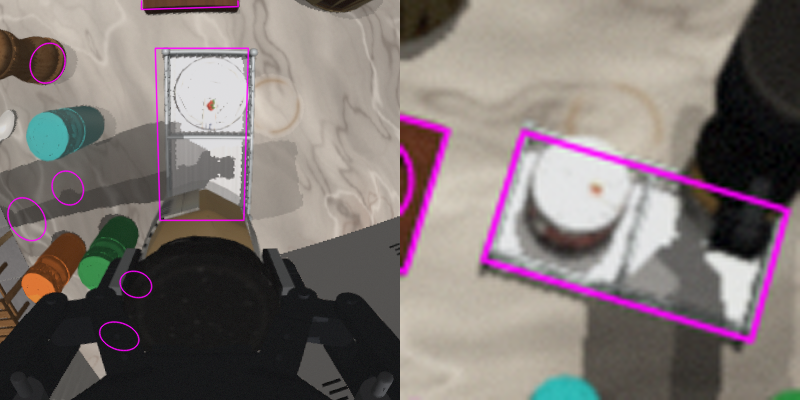

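The wrist view shows the caddy about 7 px right of the overlay (balls at (287,54) and (372,52)), so I'll re-measure the caddy from near.

Run:
```python
from h import *
w=cam("wrist");t=cam("top")
for n,u,v,z in [("ballL",287,54,.048),("ballR",372,52,.048),("midL",287,133,.042),("midR",370,133,.042),("jamlid",330,92,.092)]: print(n,onz(w,u,v,z).round(4))
print(tri((t,365,146.5),(w,330,92)))
print("top balls",[onz(t,320+(u-400)/4,100+v/4,.048).round(4)[:2] for u,v in [(528,128),(785,210),(738,343),(485,268)]])
```

```text
ballL [ 0.5848 -0.0258  0.048 ]
ballR [ 0.6648 -0.0457  0.048 ]
midL [ 0.5616 -0.1018  0.042 ]
midR [ 0.6425 -0.1246  0.042 ]
jamlid [ 0.6128 -0.0745  0.092 ]
(array([ 0.61249948, -0.07550884,  0.09069686]), [np.float64(0.0010602615819766772), np.float64(0.0010602615819767117)])
top balls [array([ 0.6636, -0.0466]), array([ 0.6116, -0.2129]), array([ 0.5231, -0.1812]), array([ 0.5691, -0.0196])]
```

The near corners I read from the top view were the feet, not the top balls. The caddy centre is near (0.600,-0.1155), so I'll shift +6 mm in x, go lower and check.

play_rows(increments=[{"x": 0.01, "y": 0, "z": -0.0583, "ax": 0, "ay": 0, "az": 0, "grip": 0}, {"x": 0, "y": 0, "z": -0.0583, "ax": 0, "ay": 0, "az": 0, "grip": 0}, {"x": 0, "y": 0, "z": -0.0583, "ax": 0, "ay": 0, "az": 0, "grip": 0}, {"x": 0, "y": 0, "z": 0, "ax": 0, "ay": 0, "az": 0, "grip": 0}, {"x": 0, "y": 0, "z": 0, "ax": 0, "ay": 0, "az": 0, "grip": 0}], squeeze=50)

```text
t: 20.65
tool_pos: [0.5889, -0.157, 0.1077]
tcp_rot: [0.799, 0.601, 0.001, 0.001]
ft_force: [0.0, -0.2, -2.7]
grip_width: 0.0617
grasp_force: 56.6
```

Run:
```python
from h import *
w=cam("wrist");s=observe();p=s["tool_pos"];print(p.round(4))
im=np.ascontiguousarray(w["pixels"][...,::-1])
for L in [circ(w,p[0],p[1],p[2]-.043+.001,.0315)]+[rect(w,.600,-.1155,np.radians(-16.2),.042,.082,.168),rect(w,.600,-.1155,np.radians(-16.2),.042,.082,.082,0,-.043)]:
    cv2.polylines(im,[np.int32(L*16)],False,(255,0,255),1,cv2.LINE_AA,4)
o=np.zeros((400,800,3),np.uint8);o[:,:400]=im[:,120:520]
sc=cam("scene");o[:,400:]=cv2.resize(sc["pixels"][120:220,260:360,::-1],(400,400),interpolation=cv2.INTER_CUBIC);cv2.imwrite("pics/w5.png",o)
```

```text
[ 0.5895 -0.1571  0.1083]
```

View pics/w5.png

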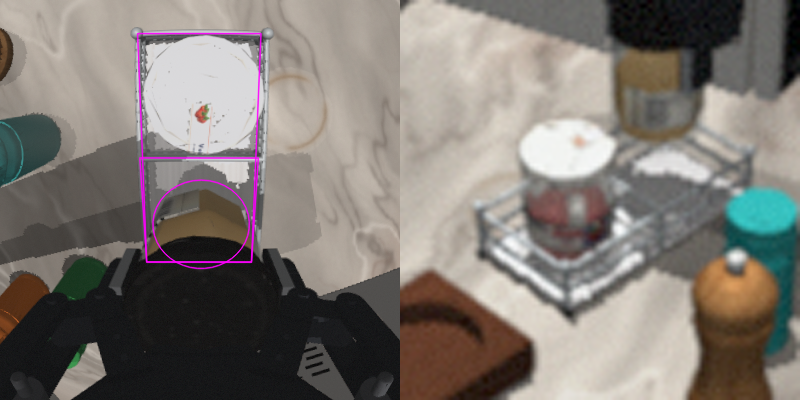

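The honey base circle lies inside the bay: wires at x≈148 and 264, mid wire at y≈158, base centre at (202,225). I'll nudge it about 2 mm in x and y and lower.

play_rows(increments=[{"x": 0.0033, "y": 0.0033, "z": -0.025, "ax": 0, "ay": 0, "az": 0, "grip": 0}, {"x": 0, "y": 0, "z": -0.025, "ax": 0, "ay": 0, "az": 0, "grip": 0}, {"x": 0, "y": 0, "z": -0.025, "ax": 0, "ay": 0, "az": 0, "grip": 0}, {"x": 0, "y": 0, "z": -0.0117, "ax": 0, "ay": 0, "az": 0, "grip": 0}, {"x": 0, "y": 0, "z": -0.0033, "ax": 0, "ay": 0, "az": 0, "grip": 0}, {"x": 0, "y": 0, "z": 0, "ax": 0, "ay": 0, "az": 0, "grip": 0}, {"x": 0, "y": 0, "z": 0, "ax": 0, "ay": 0, "az": 0, "grip": 0}], squeeze=50)

```text
t: 21.62
tool_pos: [0.5902, -0.1554, 0.0524]
tcp_rot: [0.799, 0.601, 0.0, 0.0]
ft_force: [-0.4, 0.7, -2.3]
grip_width: 0.0616
grasp_force: 56.8
```

play_rows(increments=[{"x": 0, "y": 0, "z": -0.0025, "ax": 0, "ay": 0, "az": 0, "grip": 0}, {"x": 0, "y": 0, "z": 0, "ax": 0, "ay": 0, "az": 0, "grip": 0}], squeeze=50)

```text
t: 21.88
tool_pos: [0.5902, -0.1555, 0.0512]
tcp_rot: [0.799, 0.601, 0.0, 0.001]
ft_force: [-0.4, 0.6, -0.1]
grip_width: 0.0615
grasp_force: 56.8
```

play_rows(increments=[{"x": 0, "y": 0, "z": -0.0015, "ax": 0, "ay": 0, "az": 0, "grip": 0}, {"x": 0, "y": 0, "z": 0, "ax": 0, "ay": 0, "az": 0, "grip": 0}], squeeze=50)

```text
t: 22.12
tool_pos: [0.5902, -0.1555, 0.0512]
tcp_rot: [0.799, 0.601, 0.0, 0.001]
ft_force: [-2.7, 0.4, 5.6]
grip_width: 0.0615
grasp_force: 57.1
```

play_rows(increments=[{"x": 0, "y": 0, "z": 0, "ax": 0, "ay": 0, "az": 0, "grip": 1}, {"x": 0, "y": 0, "z": 0, "ax": 0, "ay": 0, "az": 0, "grip": 1}, {"x": 0, "y": 0, "z": 0, "ax": 0, "ay": 0, "az": 0, "grip": 1}, {"x": 0, "y": 0, "z": 0, "ax": 0, "ay": 0, "az": 0, "grip": 1}, {"x": 0, "y": 0, "z": 0.0833, "ax": 0, "ay": 0, "az": 0, "grip": 1}, {"x": 0, "y": 0, "z": 0.0833, "ax": 0, "ay": 0, "az": 0, "grip": 1}, {"x": 0, "y": 0, "z": 0.0833, "ax": 0, "ay": 0, "az": 0, "grip": 1}, {"x": 0, "y": 0, "z": 0.0833, "ax": 0, "ay": 0, "az": 0, "grip": 1}, {"x": -0.0502, "y": 0.0602, "z": 0, "ax": 0, "ay": 0, "az": 0.0014, "grip": 1}, {"x": -0.0502, "y": 0.0602, "z": 0, "ax": 0, "ay": 0, "az": 0.0014, "grip": 1}, {"x": -0.0502, "y": 0.0602, "z": 0, "ax": 0, "ay": 0, "az": 0.0014, "grip": 1}, {"x": -0.0502, "y": 0.0602, "z": 0, "ax": 0, "ay": 0, "az": 0.0014, "grip": 1}, {"x": -0.0502, "y": 0.0602, "z": 0, "ax": 0, "ay": 0, "az": 0.0014, "grip": 1}, {"x": 0, "y": 0, "z": 0, "ax": 0, "ay": 0, "az": 0, "grip": 1}, {"x": 0, "y": 0, "z": 0, "ax": 0, "ay": 0, "az": 0, "grip": 1}], squeeze=50)

```text
t: 24.0
tool_pos: [0.4395, 0.0246, 0.2497]
tcp_rot: [0.795, 0.607, 0.0, 0.001]
ft_force: [0.6, 0.2, 0.2]
grip_width: 0.0856
grasp_force: 0.0
```

Run:
```python
from h import *
w=cam("wrist");s=observe();q=s["tcp_rot"];print(s["tool_pos"].round(4),np.degrees(2*np.arctan2(q[1],q[0])))
overlay(w,"w6");im=cv2.imread("pics/w6.png");t=cam("top");o=np.zeros((400,800,3),np.uint8)
o[:,:400]=im[:,170:570];o[:,400:]=cv2.resize(t["pixels"][110:210,330:430,::-1],(400,400),interpolation=cv2.INTER_CUBIC);cv2.imwrite("pics/w6b.png",o)
```

```text
[0.4397 0.0241 0.2495] 74.61903559113267
```

View pics/w6b.png

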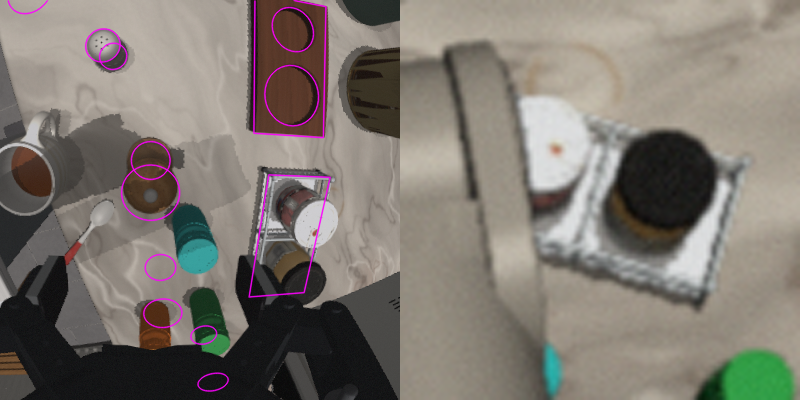

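The honey stands upright beside the jam. The board wells (291,95) and (292,30), the mill head (150,190) and the pepper (103,45) all match the estimates. Now I'll grasp the mill head.

play_rows(increments=[{"x": 0, "y": 0.001, "z": -0.0627, "ax": 0, "ay": 0, "az": 0, "grip": 1}, {"x": 0, "y": 0, "z": -0.0627, "ax": 0, "ay": 0, "az": 0, "grip": 1}, {"x": 0, "y": 0, "z": -0.0627, "ax": 0, "ay": 0, "az": 0, "grip": 1}, {"x": 0, "y": 0, "z": -0.0627, "ax": 0, "ay": 0, "az": 0, "grip": 1}, {"x": 0, "y": 0, "z": 0, "ax": 0, "ay": 0, "az": 0, "grip": 1}, {"x": 0, "y": 0, "z": 0, "ax": 0, "ay": 0, "az": 0, "grip": 1}, {"x": 0, "y": 0, "z": 0, "ax": 0, "ay": 0, "az": 0, "grip": 0}, {"x": 0, "y": 0, "z": 0, "ax": 0, "ay": 0, "az": 0, "grip": 0}, {"x": 0, "y": 0, "z": 0, "ax": 0, "ay": 0, "az": 0, "grip": 0}, {"x": 0, "y": 0, "z": 0, "ax": 0, "ay": 0, "az": 0, "grip": 0}, {"x": 0, "y": 0, "z": 0, "ax": 0, "ay": 0, "az": 0, "grip": 0}, {"x": 0, "y": 0, "z": 0, "ax": 0, "ay": 0, "az": 0, "grip": 0}], squeeze=60)

```text
t: 25.6
tool_pos: [0.44, 0.0262, 0.1007]
tcp_rot: [0.795, 0.607, 0.001, 0.001]
ft_force: [-2.0, -0.0, 7.2]
grip_width: 0.0467
grasp_force: 60.1
```

play_rows(increments=[{"x": 0, "y": 0, "z": 0.03, "ax": 0, "ay": 0, "az": 0, "grip": 0}, {"x": 0, "y": 0, "z": 0.06, "ax": 0, "ay": 0, "az": 0, "grip": 0}, {"x": 0, "y": 0, "z": 0.06, "ax": 0, "ay": 0, "az": 0, "grip": 0}, {"x": 0.0402, "y": 0.0089, "z": 0, "ax": 0, "ay": 0, "az": 0, "grip": 0}, {"x": 0.0402, "y": 0.0089, "z": 0, "ax": 0, "ay": 0, "az": 0, "grip": 0}, {"x": 0.0402, "y": 0.0089, "z": 0, "ax": 0, "ay": 0, "az": 0, "grip": 0}, {"x": 0.0402, "y": 0.0089, "z": 0, "ax": 0, "ay": 0, "az": 0, "grip": 0}, {"x": 0.0402, "y": 0.0089, "z": 0, "ax": 0, "ay": 0, "az": 0, "grip": 0}, {"x": 0.0402, "y": 0.0089, "z": 0, "ax": 0, "ay": 0, "az": 0, "grip": 0}, {"x": 0.0402, "y": 0.0089, "z": 0, "ax": 0, "ay": 0, "az": 0, "grip": 0}, {"x": 0.0402, "y": 0.0089, "z": 0, "ax": 0, "ay": 0, "az": 0, "grip": 0}, {"x": 0, "y": 0, "z": 0, "ax": 0, "ay": 0, "az": 0, "grip": 0}, {"x": 0, "y": 0, "z": 0, "ax": 0, "ay": 0, "az": 0, "grip": 0}], squeeze=60)

```text
t: 27.22
tool_pos: [0.6312, 0.0684, 0.1887]
tcp_rot: [0.795, 0.607, -0.001, -0.0]
ft_force: [0.6, -0.4, -1.7]
grip_width: 0.0463
grasp_force: 61.9
```

Run:
```python
from h import *
w=cam("wrist");s=observe();q=s["tcp_rot"];p=s["tool_pos"];print(p.round(4),np.degrees(2*np.arctan2(q[1],q[0])))
im=np.ascontiguousarray(w["pixels"][...,::-1])
for L in [circ(w,p[0],p[1],p[2]-.1,.029),circ(w,.6552,.150,.03,.029),circ(w,.6328,.0679,.03,.038),rect(w,.6428,.1046,np.radians(-15.2),.03,.1,.176)]:
    cv2.polylines(im,[np.int32(L*16)],False,(255,0,255),1,cv2.LINE_AA,4)
o=np.zeros((400,800,3),np.uint8);o[:,:400]=im[:,120:520]
sc=cam("scene");o[:,400:]=cv2.resize(sc["pixels"][130:260,190:320,::-1],(400,400),interpolation=cv2.INTER_CUBIC);cv2.imwrite("pics/w7.png",o)
```

```text
[0.6312 0.0683 0.189 ] 74.71143622481542
```

View pics/w7.png

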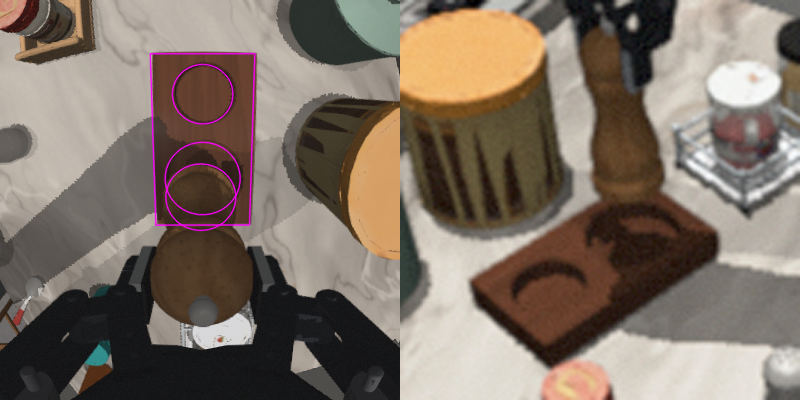

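Run:
```python
from h import *
t=cam("top");sc=cam("scene")
p,e=tri((t,316,67),(sc,213,148));print(p,e)
print("lid edges",onz(t,291,67,p[2]),onz(t,341,67,p[2]),onz(t,316,87,p[2]))
```

```text
[0.79784739 0.0482152  0.13680449] [np.float64(0.0029278727695445737), np.float64(0.0029278727695443243)]
lid edges [0.79950739 0.11151911 0.13680449] [ 0.80202197 -0.01246645  0.13680449] [0.7478652  0.0484248  0.13680449]
```

play_rows(increments=[{"x": 0.0025, "y": 0, "z": -0.0389, "ax": 0, "ay": 0, "az": 0, "grip": 0}, {"x": 0, "y": 0, "z": -0.0389, "ax": 0, "ay": 0, "az": 0, "grip": 0}, {"x": 0, "y": 0, "z": -0.0389, "ax": 0, "ay": 0, "az": 0, "grip": 0}, {"x": 0, "y": 0, "z": -0.005, "ax": 0, "ay": 0, "az": 0, "grip": 0}, {"x": 0, "y": 0, "z": 0, "ax": 0, "ay": 0, "az": 0, "grip": 0}, {"x": 0, "y": 0, "z": 0, "ax": 0, "ay": 0, "az": 0, "grip": 0}], squeeze=60)

```text
t: 28.18
tool_pos: [0.6345, 0.0688, 0.1176]
tcp_rot: [0.795, 0.607, 0.001, 0.001]
ft_force: [-0.7, -0.5, -0.7]
grip_width: 0.046
grasp_force: 61.9
```

play_rows(increments=[{"x": 0, "y": 0, "z": -0.0035, "ax": 0, "ay": 0, "az": 0, "grip": 0}, {"x": 0, "y": 0, "z": -0.0025, "ax": 0, "ay": 0, "az": 0, "grip": 0}, {"x": 0, "y": 0, "z": 0, "ax": 0, "ay": 0, "az": 0, "grip": 0}], squeeze=60)

```text
t: 28.55
tool_pos: [0.6339, 0.0687, 0.1129]
tcp_rot: [0.795, 0.607, 0.0, 0.0]
ft_force: [-0.6, 0.7, 0.3]
grip_width: 0.0465
grasp_force: 62.1
```

play_rows(increments=[{"x": 0, "y": 0, "z": -0.002, "ax": 0, "ay": 0, "az": 0, "grip": 0}, {"x": 0, "y": 0, "z": 0, "ax": 0, "ay": 0, "az": 0, "grip": 0}], squeeze=60)

```text
t: 28.8
tool_pos: [0.634, 0.0691, 0.1129]
tcp_rot: [0.795, 0.607, 0.001, 0.0]
ft_force: [-1.6, -0.0, 5.7]
grip_width: 0.0463
grasp_force: 62.6
```

play_rows(increments=[{"x": 0, "y": 0, "z": 0, "ax": 0, "ay": 0, "az": 0, "grip": 1}, {"x": 0, "y": 0, "z": 0, "ax": 0, "ay": 0, "az": 0, "grip": 1}, {"x": 0, "y": 0, "z": 0, "ax": 0, "ay": 0, "az": 0, "grip": 1}, {"x": 0, "y": 0, "z": 0, "ax": 0, "ay": 0, "az": 0, "grip": 1}, {"x": 0, "y": 0, "z": 0.0611, "ax": 0, "ay": 0, "az": 0, "grip": 1}, {"x": 0, "y": 0, "z": 0.0611, "ax": 0, "ay": 0, "az": 0, "grip": 1}, {"x": 0, "y": 0, "z": 0.0611, "ax": 0, "ay": 0, "az": 0, "grip": 1}, {"x": -0.0679, "y": 0.0328, "z": 0, "ax": 0, "ay": 0, "az": 0, "grip": 1}, {"x": -0.0679, "y": 0.0328, "z": 0, "ax": 0, "ay": 0, "az": 0, "grip": 1}, {"x": -0.0679, "y": 0.0328, "z": 0, "ax": 0, "ay": 0, "az": 0, "grip": 1}, {"x": -0.0679, "y": 0.0328, "z": 0, "ax": 0, "ay": 0, "az": 0, "grip": 1}, {"x": -0.0679, "y": 0.0328, "z": 0, "ax": 0, "ay": 0, "az": 0, "grip": 1}, {"x": 0, "y": 0, "z": 0, "ax": 0, "ay": 0, "az": 0, "grip": 1}, {"x": 0, "y": 0, "z": 0, "ax": 0, "ay": 0, "az": 0, "grip": 1}], squeeze=50)

```text
t: 30.55
tool_pos: [0.4305, 0.1665, 0.2214]
tcp_rot: [0.795, 0.607, 0.0, 0.001]
ft_force: [-0.1, -0.5, -0.7]
grip_width: 0.0854
grasp_force: 0.0
```

Run:
```python
from h import *
w=cam("wrist");s=observe();p=s["tool_pos"];print(p.round(4))
overlay(w,"w8");im=cv2.imread("pics/w8.png")
o=np.zeros((400,800,3),np.uint8);o[:,:400]=im[:,140:540]
sc=cam("scene");o[:,400:]=cv2.resize(sc["pixels"][130:260,210:340,::-1],(400,400),interpolation=cv2.INTER_CUBIC);cv2.imwrite("pics/w8b.png",o)
```

```text
[0.4309 0.1662 0.2213]
```

View pics/w8b.png

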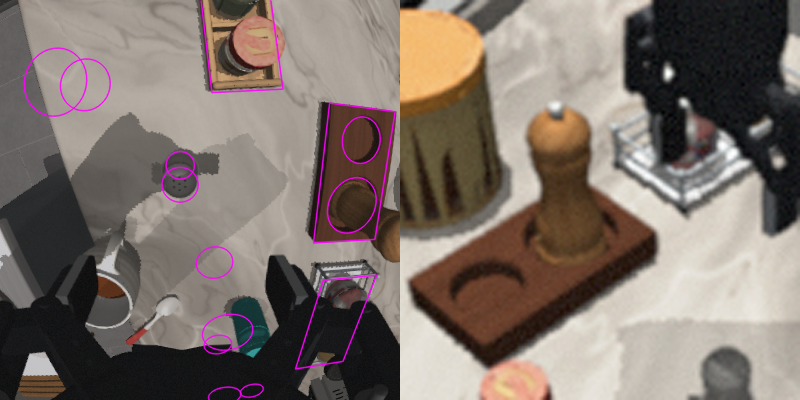

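The mill is seated upright in the wide well, and the pepper (180,185) fits the overlay. Now I'll grasp it.

play_rows(increments=[{"x": -0.0005, "y": 0.0017, "z": -0.078, "ax": 0, "ay": 0, "az": 0, "grip": 1}, {"x": 0, "y": 0, "z": -0.078, "ax": 0, "ay": 0, "az": 0, "grip": 1}, {"x": 0, "y": 0, "z": -0.078, "ax": 0, "ay": 0, "az": 0, "grip": 1}, {"x": 0, "y": 0, "z": -0.078, "ax": 0, "ay": 0, "az": 0, "grip": 1}, {"x": 0, "y": 0, "z": 0, "ax": 0, "ay": 0, "az": 0, "grip": 1}, {"x": 0, "y": 0, "z": 0, "ax": 0, "ay": 0, "az": 0, "grip": 1}, {"x": 0, "y": 0, "z": 0, "ax": 0, "ay": 0, "az": 0, "grip": 0}, {"x": 0, "y": 0, "z": 0, "ax": 0, "ay": 0, "az": 0, "grip": 0}, {"x": 0, "y": 0, "z": 0, "ax": 0, "ay": 0, "az": 0, "grip": 0}, {"x": 0, "y": 0, "z": 0, "ax": 0, "ay": 0, "az": 0, "grip": 0}, {"x": 0, "y": 0, "z": 0, "ax": 0, "ay": 0, "az": 0, "grip": 0}, {"x": 0, "y": 0, "z": 0, "ax": 0, "ay": 0, "az": 0, "grip": 0}], squeeze=45)

```text
t: 32.15
tool_pos: [0.4303, 0.1683, 0.0354]
tcp_rot: [0.795, 0.607, 0.001, 0.001]
ft_force: [-1.5, -2.0, 6.3]
grip_width: 0.0371
grasp_force: 44.2
```

play_rows(increments=[{"x": 0, "y": 0, "z": 0.03, "ax": 0, "ay": 0, "az": 0, "grip": 0}, {"x": 0, "y": 0, "z": 0.0622, "ax": 0, "ay": 0, "az": 0, "grip": 0}, {"x": 0, "y": 0, "z": 0.0622, "ax": 0, "ay": 0, "az": 0, "grip": 0}, {"x": 0, "y": 0, "z": 0.0622, "ax": 0, "ay": 0, "az": 0, "grip": 0}, {"x": 0.0535, "y": -0.0043, "z": 0, "ax": 0, "ay": 0, "az": 0, "grip": 0}, {"x": 0.0535, "y": -0.0043, "z": 0, "ax": 0, "ay": 0, "az": 0, "grip": 0}, {"x": 0.0535, "y": -0.0043, "z": 0, "ax": 0, "ay": 0, "az": 0, "grip": 0}, {"x": 0.0535, "y": -0.0043, "z": 0, "ax": 0, "ay": 0, "az": 0, "grip": 0}, {"x": 0.0535, "y": -0.0043, "z": 0, "ax": 0, "ay": 0, "az": 0, "grip": 0}, {"x": 0.0535, "y": -0.0043, "z": 0, "ax": 0, "ay": 0, "az": 0, "grip": 0}, {"x": 0.0535, "y": -0.0043, "z": 0, "ax": 0, "ay": 0, "az": 0, "grip": 0}, {"x": 0, "y": 0, "z": 0, "ax": 0, "ay": 0, "az": 0, "grip": 0}, {"x": 0, "y": 0, "z": 0, "ax": 0, "ay": 0, "az": 0, "grip": 0}], squeeze=45)

```text
t: 33.78
tool_pos: [0.6532, 0.1503, 0.1636]
tcp_rot: [0.795, 0.607, -0.001, -0.001]
ft_force: [0.1, -0.4, -2.4]
grip_width: 0.037
grasp_force: 45.0
```

play_rows(increments=[{"x": 0.0025, "y": 0, "z": -0.058, "ax": 0, "ay": 0, "az": 0, "grip": 0}, {"x": 0, "y": 0, "z": -0.058, "ax": 0, "ay": 0, "az": 0, "grip": 0}, {"x": 0, "y": 0, "z": -0.042, "ax": 0, "ay": 0, "az": 0, "grip": 0}, {"x": 0, "y": 0, "z": -0.027, "ax": 0, "ay": 0, "az": 0, "grip": 0}, {"x": 0, "y": 0, "z": -0.0025, "ax": 0, "ay": 0, "az": 0, "grip": 0}, {"x": 0, "y": 0, "z": 0, "ax": 0, "ay": 0, "az": 0, "grip": 0}, {"x": 0, "y": 0, "z": 0, "ax": 0, "ay": 0, "az": 0, "grip": 0}], squeeze=45)

```text
t: 34.65
tool_pos: [0.6567, 0.1503, 0.053]
tcp_rot: [0.795, 0.607, 0.001, 0.0]
ft_force: [-0.3, 0.6, -1.6]
grip_width: 0.0368
grasp_force: 45.0
```

play_rows(increments=[{"x": -0.001, "y": 0, "z": -0.005, "ax": 0, "ay": 0, "az": 0, "grip": 0}, {"x": 0, "y": 0, "z": -0.0035, "ax": 0, "ay": 0, "az": 0, "grip": 0}, {"x": 0, "y": 0, "z": 0, "ax": 0, "ay": 0, "az": 0, "grip": 0}, {"x": 0, "y": 0, "z": 0, "ax": 0, "ay": 0, "az": 0, "grip": 0}], squeeze=45)

```text
t: 35.15
tool_pos: [0.6554, 0.1502, 0.0475]
tcp_rot: [0.795, 0.607, 0.0, 0.0]
ft_force: [-2.2, -0.0, 5.6]
grip_width: 0.0368
grasp_force: 46.1
```

play_rows(increments=[{"x": 0, "y": 0, "z": 0, "ax": 0, "ay": 0, "az": 0, "grip": 1}, {"x": 0, "y": 0, "z": 0, "ax": 0, "ay": 0, "az": 0, "grip": 1}, {"x": 0, "y": 0, "z": 0, "ax": 0, "ay": 0, "az": 0, "grip": 1}, {"x": 0, "y": 0, "z": 0, "ax": 0, "ay": 0, "az": 0, "grip": 1}, {"x": 0, "y": 0, "z": 0.05, "ax": 0, "ay": 0, "az": 0, "grip": 1}, {"x": 0, "y": 0, "z": 0.075, "ax": 0, "ay": 0, "az": 0, "grip": 1}, {"x": 0, "y": 0, "z": 0.075, "ax": 0, "ay": 0, "az": 0, "grip": 1}, {"x": 0, "y": 0, "z": 0.075, "ax": 0, "ay": 0, "az": 0, "grip": 1}, {"x": 0, "y": 0, "z": 0.075, "ax": 0, "ay": 0, "az": 0, "grip": 1}, {"x": -0.08, "y": 0, "z": 0, "ax": 0, "ay": 0, "az": 0, "grip": 1}, {"x": -0.08, "y": 0, "z": 0, "ax": 0, "ay": 0, "az": 0, "grip": 1}, {"x": -0.08, "y": 0, "z": 0, "ax": 0, "ay": 0, "az": 0, "grip": 1}, {"x": -0.08, "y": 0, "z": 0, "ax": 0, "ay": 0, "az": 0, "grip": 1}, {"x": 0, "y": 0, "z": 0, "ax": 0, "ay": 0, "az": 0, "grip": 1}, {"x": 0, "y": 0, "z": 0, "ax": 0, "ay": 0, "az": 0, "grip": 1}], squeeze=45)

```text
t: 37.02
tool_pos: [0.4639, 0.1496, 0.2568]
tcp_rot: [0.795, 0.607, 0.001, 0.001]
ft_force: [0.6, -0.2, 0.6]
grip_width: 0.0852
grasp_force: 0.0
```

Run:
```python
from h import *
t=cam("top");sc=cam("scene")
o=np.zeros((600,800,3),np.uint8)
o[:300]=cv2.resize(t["pixels"][90:220,140:440,::-1],(800,300));o[300:]=cv2.resize(sc["pixels"][120:360,150:430,::-1],(800,300))
cv2.imwrite("pics/f.png",o)
```

```text
(no output)
```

View pics/f.png

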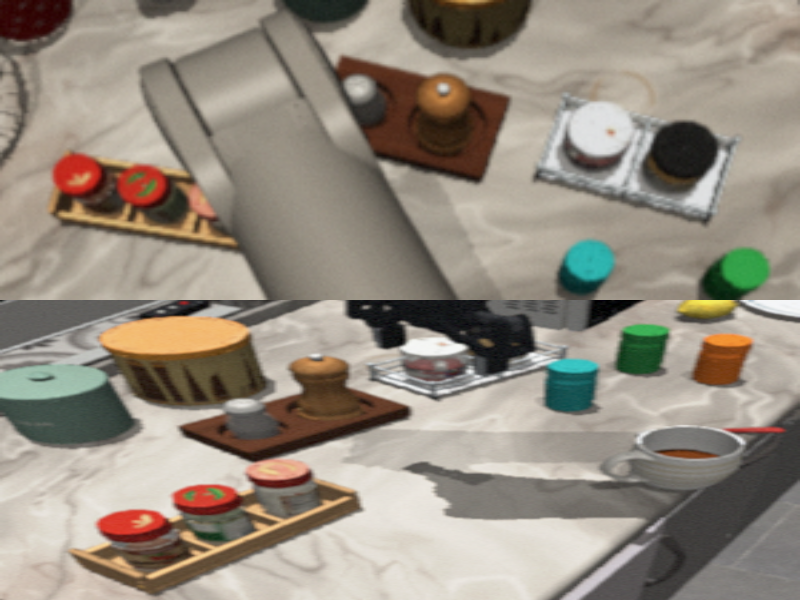

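All five are upright in place: the rack jars at (135,520), (207,500) and (280,475) in the lower half, the shaker and mill in the board at (245,410) and (320,375), and the honey beside the jam at (682,145) in the upper half. The look-alikes haven't moved.

```bash
python3 -c "from cell import sign_off; print(sign_off())"
```

```text
the job is handed in; nothing more can be done
None
```

Both spice jars, the honey, the salt mill and the pepper shaker are standing upright in their places and released, the residents and look-alikes were not disturbed, and the job was handed in at about 37 s of the 122 s allowed.

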